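# Feel along the weld bead of a test coupon

## Task

Check the weld by feel: with the gripper closed and pointing straight down, set the fingertips gently on the bright S-shaped weld bead at the end by the red puck and run them slowly along its crest, touching lightly all the way round the bends, to the end by the yellow puck, then lift off clear. Do not press hard, do not pick the coupon out of its blue platen, and leave the pucks, the specimens and everything else where they stand.

Things in the scene. Friction and masses are not known exactly. Their poses are not given: they have to be found in the camera images.
- stage: grey inspection stage fixed to the bench, base plate 170 x 300 x 12 mm; origin at the centre of its underside on the bench, its long side along its own y, z up. Above it a blue platen (76 x 202 mm) floats on four springs
- platen (a joint): how far the blue platen has sunk on its springs, in m: 0 at rest, 0.012 bottomed. It starts to sink at 2.3 to 3.7 N of push straight down and needs about 0.5 N more per mm (about 9 N at the bottom); it rises again by itself
- nest (a point): centre of the platen's upper face, 38 mm above the bench at rest, on which the coupon lies loose inside a 4 mm high rim with 2 mm of play; z up
- coupon: dark metal weld coupon, 64 x 190 x 10 mm, about 0.33 kg, lying loose in the blue platen; origin at the centre of its underside, long side along its own y. A bright S-shaped weld bead, 13 mm wide and standing 4 mm proud of the upper face, runs along it from end to end
- bead0 (a point): end point of the bead, at the coupon's -y end, on the crest, 14 mm above the coupon's underside and 52 mm above the bench at rest (neighbouring points are 20 mm apart along the coupon; the bead swings up to 12 mm to each side of its midline; straight lines from point to point follow it within 1 mm)
- bead1 (a point): point 1 on the way along the bead, on the crest, 14 mm above the coupon's underside and 52 mm above the bench at rest (neighbouring points are 20 mm apart along the coupon; the bead swings up to 12 mm to each side of its midline; straight lines from point to point follow it within 1 mm)
- bead2 (a point): point 2 on the way along the bead, on the crest, 14 mm above the coupon's underside and 52 mm above the bench at rest (neighbouring points are 20 mm apart along the coupon; the bead swings up to 12 mm to each side of its midline; straight lines from point to point follow it within 1 mm)
- bead3 (a point): point 3 on the way along the bead, on the crest, 14 mm above the coupon's underside and 52 mm above the bench at rest (neighbouring points are 20 mm apart along the coupon; the bead swings up to 12 mm to each side of its midline; straight lines from point to point follow it within 1 mm)
- bead4 (a point): point 4 on the way along the bead, on the crest, 14 mm above the coupon's underside and 52 mm above the bench at rest (neighbouring points are 20 mm apart along the coupon; the bead swings up to 12 mm to each side of its midline; straight lines from point to point follow it within 1 mm)
- bead5 (a point): point 5 on the way along the bead, on the crest, 14 mm above the coupon's underside and 52 mm above the bench at rest (neighbouring points are 20 mm apart along the coupon; the bead swings up to 12 mm to each side of its midline; straight lines from point to point follow it within 1 mm)
- bead6 (a point): point 6 on the way along the bead, on the crest, 14 mm above the coupon's underside and 52 mm above the bench at rest (neighbouring points are 20 mm apart along the coupon; the bead swings up to 12 mm to each side of its midline; straight lines from point to point follow it within 1 mm)
- bead7 (a point): point 7 on the way along the bead, on the crest, 14 mm above the coupon's underside and 52 mm above the bench at rest (neighbouring points are 20 mm apart along the coupon; the bead swings up to 12 mm to each side of its midline; straight lines from point to point follow it within 1 mm)
- bead8 (a point): end point of the bead, at the coupon's +y end, on the crest, 14 mm above the coupon's underside and 52 mm above the bench at rest (neighbouring points are 20 mm apart along the coupon; the bead swings up to 12 mm to each side of its midline; straight lines from point to point follow it within 1 mm)
- puck_red: loose red marker puck, 24 mm across, 14 mm tall, on the grey base plate beyond one end of the coupon (about 45 mm from that end of the bead): the end to START from; origin at the centre of its underside
- puck_yellow: loose yellow marker puck of the same size beyond the other end: the end to FINISH at; origin at the centre of its underside
- mount_a: loose black mounted specimen, 30 mm across, 20 mm tall, on the base plate on the stage's +x side of the coupon; leave alone; origin under its centre
- mount_b: another black mounted specimen like mount_a; leave alone
- polish: white bottle, 60 mm across, 150 mm tall, on the bench at the left; leave alone; origin under its centre
- jar: amber jar with black lid, 70 mm across, 80 mm tall, on the bench at the right; leave alone; origin under its centre
- refblock: round steel reference block, 64 mm across, 15 mm tall, on the bench at the right; leave alone; origin under its centre
- pastepot: small green pot with white lid, 50 mm across, 50 mm tall, on the bench at the left; leave alone; origin under its centre
Mind the look-alikes: they are no part of the job. Leave any orange, pink or turquoise look-alike of the coupon alone.

How it is judged:
On the way, in this order (a step that is already met when the one before it is completed fails the run):
1. the closed fingertips touch the bead at the end by the red puck (tool centre within 9 mm sideways, contact over 0.3 N, the tips on the crest) (((horizontal distance between puck_red and bead0 below 0.085 m and horizontal distance between the grasp point and bead0 below 0.009 m) or (horizontal distance between puck_red and bead8 below 0.085 m and horizontal distance between the grasp point and bead8 below 0.009 m)) and contact force between the fingers and coupon above 0.3 N and z of the grasp point in the frame of coupon between 0.024 and 0.045 m), for 0.04 s.
2. the fingertips touch the bead at 1/8 of its length from the red puck's end (tool centre within 9 mm sideways, contact over 0.3 N, the tips on the crest) (((horizontal distance between puck_red and bead0 below 0.085 m and horizontal distance between the grasp point and bead1 below 0.009 m) or (horizontal distance between puck_red and bead8 below 0.085 m and horizontal distance between the grasp point and bead7 below 0.009 m)) and contact force between the fingers and coupon above 0.3 N and z of the grasp point in the frame of coupon between 0.024 and 0.045 m), for 0.04 s.
3. the fingertips touch the bead at 2/8 of its length from the red puck's end (tool centre within 9 mm sideways, contact over 0.3 N, the tips on the crest) (((horizontal distance between puck_red and bead0 below 0.085 m and horizontal distance between the grasp point and bead2 below 0.009 m) or (horizontal distance between puck_red and bead8 below 0.085 m and horizontal distance between the grasp point and bead6 below 0.009 m)) and contact force between the fingers and coupon above 0.3 N and z of the grasp point in the frame of coupon between 0.024 and 0.045 m), for 0.04 s.
4. the fingertips touch the bead at 3/8 of its length from the red puck's end (tool centre within 9 mm sideways, contact over 0.3 N, the tips on the crest) (((horizontal distance between puck_red and bead0 below 0.085 m and horizontal distance between the grasp point and bead3 below 0.009 m) or (horizontal distance between puck_red and bead8 below 0.085 m and horizontal distance between the grasp point and bead5 below 0.009 m)) and contact force between the fingers and coupon above 0.3 N and z of the grasp point in the frame of coupon between 0.024 and 0.045 m), for 0.04 s.
5. the fingertips touch the bead at 4/8 of its length from the red puck's end (tool centre within 9 mm sideways, contact over 0.3 N, the tips on the crest) (((horizontal distance between puck_red and bead0 below 0.085 m and horizontal distance between the grasp point and bead4 below 0.009 m) or (horizontal distance between puck_red and bead8 below 0.085 m and horizontal distance between the grasp point and bead4 below 0.009 m)) and contact force between the fingers and coupon above 0.3 N and z of the grasp point in the frame of coupon between 0.024 and 0.045 m), for 0.04 s.
6. the fingertips touch the bead at 5/8 of its length from the red puck's end (tool centre within 9 mm sideways, contact over 0.3 N, the tips on the crest) (((horizontal distance between puck_red and bead0 below 0.085 m and horizontal distance between the grasp point and bead5 below 0.009 m) or (horizontal distance between puck_red and bead8 below 0.085 m and horizontal distance between the grasp point and bead3 below 0.009 m)) and contact force between the fingers and coupon above 0.3 N and z of the grasp point in the frame of coupon between 0.024 and 0.045 m), for 0.04 s.
7. the fingertips touch the bead at 6/8 of its length from the red puck's end (tool centre within 9 mm sideways, contact over 0.3 N, the tips on the crest) (((horizontal distance between puck_red and bead0 below 0.085 m and horizontal distance between the grasp point and bead6 below 0.009 m) or (horizontal distance between puck_red and bead8 below 0.085 m and horizontal distance between the grasp point and bead2 below 0.009 m)) and contact force between the fingers and coupon above 0.3 N and z of the grasp point in the frame of coupon between 0.024 and 0.045 m), for 0.04 s.
8. the fingertips touch the bead at 7/8 of its length from the red puck's end (tool centre within 9 mm sideways, contact over 0.3 N, the tips on the crest) (((horizontal distance between puck_red and bead0 below 0.085 m and horizontal distance between the grasp point and bead7 below 0.009 m) or (horizontal distance between puck_red and bead8 below 0.085 m and horizontal distance between the grasp point and bead1 below 0.009 m)) and contact force between the fingers and coupon above 0.3 N and z of the grasp point in the frame of coupon between 0.024 and 0.045 m), for 0.04 s.
9. the fingertips touch the bead at the end by the yellow puck (tool centre within 9 mm sideways, contact over 0.3 N, the tips on the crest) (((horizontal distance between puck_red and bead0 below 0.085 m and horizontal distance between the grasp point and bead8 below 0.009 m) or (horizontal distance between puck_red and bead8 below 0.085 m and horizontal distance between the grasp point and bead0 below 0.009 m)) and contact force between the fingers and coupon above 0.3 N and z of the grasp point in the frame of coupon between 0.024 and 0.045 m), for 0.04 s.
At the end, for the whole second after the job is handed in: The bead has been touched all along in order from the red puck's end to the yellow puck's end; the coupon lies flat and at rest in the platen (within 3 mm in height, 6 mm sideways), the platen has risen to within 2 mm of its rest height, and no other loose thing has moved 20 mm or more (z of coupon in the frame of nest between -0.003 and 0.003 m and horizontal distance between coupon and nest below 0.006 m and angle between coupon's own z axis and vertical below 0.05 rad and value of joint platen below 0.002 m and linear speed of coupon below 0.02 m/s and distance of each of puck_red, puck_yellow, mount_a, mount_b, polish, jar, refblock, pastepot from where it was at the start of the episode below 0.02 m).
It fails at once if the coupon is pressed with more than 18 N (contact force between the fingers and coupon above 18 N).
It fails at once if the coupon is lifted more than 6 mm off the platen (z of coupon in the frame of nest above 0.006 m).
It fails at once if a bystander (puck, specimen, bottle, jar, block, pot) is moved more than 20 mm (distance of any of puck_red, puck_yellow, mount_a, mount_b, polish, jar, refblock, pastepot from where it was at the start of the episode above 0.02 m).
It also fails if it takes over 45 s, if anything falls off the work surface, if the arm or the gripper's body presses on something with over 40 N, if the wrist force passes 120 N, or if a joint passes its speed limit or range.

## Robot

A 6-joint arm with a two-finger parallel gripper is mounted at the origin on the work surface. World frame = base frame: x ahead of the robot, y to its left, z up, the work surface at z = 0. Lengths are in m, angles in rad, forces in N, time in s.
With the tool pointing down it reaches from about 0.35 to 0.85 m from the base axis. Payload 8.1 kg.
Tool frame: the origin (TCP) lies between the finger pads, 19 mm behind the fingertips; this is the grasp point; z points along the fingers, y is the line along which they close (so a half turn about z gives the same grasp; the last joint's range is limited). The gripper opens to 93 mm and grips with 3 to 60 N. Pads are 15 mm wide; open, the fingers measure 128 mm over their backs; the gripper's body (75 mm by 188 mm) begins 65 mm behind the grasp point.
Start: joints at [1.206, 0.13, 1.488, -0, 1.523, -0.085], TCP at [0.166, 0.577, 0.237] pointing down, gripper open.
Joint ranges: [-2.96, 2.96], [-0.89, 2.26], [0.02, 2.5], [-1.34, 4.48], [0, 2.73], [-2.66, 2.66]. Speed limits (rad/s): [2.39, 2.39, 2.79, 3.14, 3.14, 3.14].

## Interface

Orientations are given as a rotation vector (axis times angle).
In Python, from plant import robot gives the robot as it stands.
- The arm moves only by the tool arm_command, never from a script. Its argument "increments" is text: rows parted by semicolons, each of 5 numbers parted by spaces: the closure, from 0 (fully open) to 1 (shut), then the shift along the tool's x, y, z in mm, then the turn about the tool's z in rad. A call has 1 to 5 rows; each row is the pose to reach, as a shift and turn from the pose commanded when the call began, along the tool's axes at that moment; what a row does not reach only later rows make up. A row lasts 1/10 s, in which the tool goes at most 50 mm and 8.59 degrees, less where a joint would pass 70% of its speed; a pose out of reach is approached as far as the arm can. A call with a gripper value outside its range is refused whole. The fingers move at their own pace and stop on an object; "grip_force" is the grip in N (left out, the last holds). Time passes only in rows, so rows that repeat a pose let the fingers close. It gives the time, the measured TCP pose, the force, the opening and the grip force at its end, in the units of the state.
- robot.read_state(): the state, without advancing time (a new reading comes with each control period).
- robot.read_camera(name): name is "side" or "top" or "wrist"; returns the picture (400x640x3 uint8, blue, green, red); there is no depth.
- robot.camera_model(name): a dict with "fx", "fy", "cx", "cy" (pixels), "eye" and "rotation" of the camera in the world. Camera axes: x right, y down, z forward; pixel columns grow to the right and rows downward; lengths in m; the calibration is good to about 2 mm. The wrist camera is an equidistant fisheye: a pixel r from the principal point sees the ray r / f radians off the axis. A picture is of the moment at which its call begins: read the wrist's pose just before it. camera_model takes no time and is no camera call; for the wrist camera it gives the pose at the moment of the call.
- robot.close_job(): hands the job in; it is judged then, once.
The state is a dict: "t": time; "q": joint angles; "dq": joint speeds; "joint_torque": joint torques, N m; "tool_pos": TCP position; "orientation": TCP orientation; "force": force on the tool from outside, world axes, zero at the start; "wrist_torque": the same for the moment, N m; "opening": finger opening in m; "gripper_force": force on a finger pad.
Only numpy, scipy, OpenCV 4.12 (cv2) and the standard library are available. Lean on these libraries where they do the work, as an engineer would, in place of code of your own. Each camera call takes 0.05 s, during which the arm holds its last target. There are 200 camera calls.

## Working session

There is one attempt and no reset: what is moved stays moved. The work goes in short steps, Python scripts to look and compute and a tool call to move; the robot and the scene stay as the last step left them, time stands still between calls to the robot, and variables do not carry over. Pictures are saved under pics/ and viewed, at most 10 in all, crops included, and the job is handed in when it is done.

Besides the shell and the picture viewer there is one more tool, called after "Call:" by a JSON object that holds its "method" and its "body", one argument or row to a line. arm_command: Moves the arm, as the interface text tells. Its arguments: {"type":"object","properties":{"increments":{"type":"string"},"grip_force":{"type":"number"}},"required":["increments"]}

```bash
mkdir -p pics; python3 - <<'E'
from plant import robot
import cv2
s=robot.read_state();print(s)
for n in("top","side"):
    cv2.imwrite(f"pics/{n}0.png",robot.read_camera(n));print(n,robot.camera_model(n))
E
```

```text
{'t': 0.0, 'q': array([ 1.20559106e+00,  1.31135375e-01,  1.48930875e+00, -2.07792760e-05,
        1.52301036e+00, -8.53920032e-02]), 'dq': array([0.00117618, 0.00047065, 0.0001926 , 0.00118789, 0.00173516,
       0.00025143]), 'joint_torque': array([ 1.63565004e-03, -5.59823370e+01, -4.91773117e+01,  7.72315124e-02,
        3.50134692e-02, -4.94427854e-05]), 'tool_pos': array([0.16548846, 0.57615092, 0.23638665]), 'orientation': array([-4.38040226e-01, -3.11050332e+00,  2.85757885e-03]), 'force': array([-0.24430197, -0.20526805,  0.80164348]), 'wrist_torque': array([ 0.06583212,  0.00517108, -0.02061246]), 'gripper_force': 0.0, 'opening': 0.0930395662896369}
top {'fx': 381.29976593866246, 'fy': 381.29976593866246, 'cx': 321.4026124596935, 'cy': 202.46540978455678, 'eye': array([0.3614084 , 0.01548457, 1.34318044]), 'rotation': array([-2.16056613,  2.19043256, -0.07833599])}
side {'fx': 517.9888025786075, 'fy': 517.9888025786075, 'cx': 322.56530160196127, 'cy': 205.35423237857268, 'eye': array([ 0.35026857, -1.09356348,  0.93440995]), 'rotation': array([-2.22214304,  0.12164309, -0.03825762])}
```

View pics/top0.png

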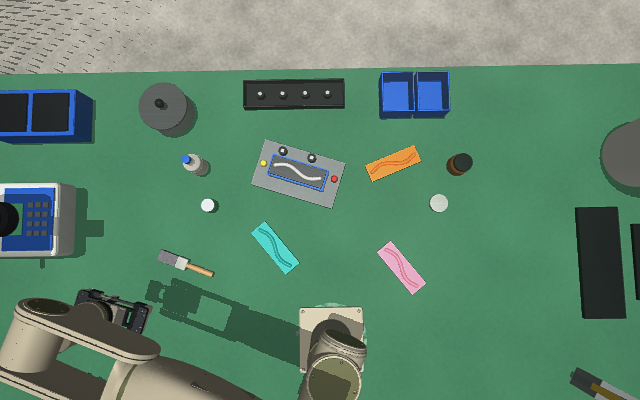

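View pics/side0.png

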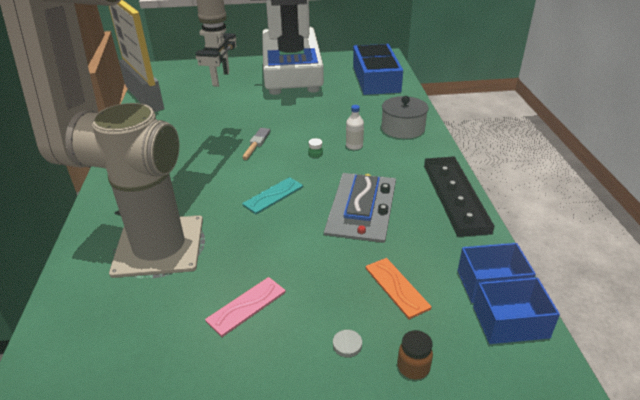

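Top view: the dark coupon with the bright S-shaped bead is in the blue platen at about (298,174). The red puck is at (334,179), the yellow puck at (263,163), and the black mounts are at (283,151) and (312,158). The look-alikes are orange (393,162), turquoise (275,248) and pink (401,268). I choose the dark coupon in the platen and check it in a close crop.

```bash
cat > h.py <<'E'
import numpy as np
from scipy.spatial.transform import Rotation as R
from plant import robot
def px2w(m,uv,z):
    uv=np.atleast_2d(uv).astype(float)
    d=np.c_[(uv[:,0]-m["cx"])/m["fx"],(uv[:,1]-m["cy"])/m["fy"],np.ones(len(uv))]
    return ray(m,d,z)
def fish2w(m,uv,z):
    uv=np.atleast_2d(uv).astype(float)
    a=np.c_[(uv[:,0]-m["cx"])/m["fx"],(uv[:,1]-m["cy"])/m["fy"]]; r=np.linalg.norm(a,axis=1)+1e-12
    return ray(m,np.c_[a/r[:,None]*np.sin(r)[:,None],np.cos(r)],z)
def ray(m,d,z):
    d=R.from_rotvec(m["rotation"]).apply(d); e=np.array(m["eye"])
    return e+d*((z-e[2])/d[:,2])[:,None]
def totool(w):
    s=robot.read_state(); return R.from_rotvec(s["orientation"]).inv().apply(np.atleast_2d(w)-s["tool_pos"])*1000
E
python3 - <<'E'
import cv2
from h import *
i=cv2.imread("pics/top0.png")[130:220,240:360]
cv2.imwrite("pics/crop0.png",cv2.resize(i,None,fx=6.5,fy=6.5,interpolation=cv2.INTER_CUBIC))
m=robot.camera_model("top")
print(px2w(m,[[298,174]],.052),px2w(m,[[334,179],[263,163]],.026))
print(R.from_rotvec(robot.read_state()["orientation"]).as_matrix().round(3))
w=robot.camera_model("wrist");print(w, totool(w["eye"]))
print(totool([px2w(m,[[298,174]],.052)[0]]))
E
```

```text
[[0.5653435  0.10541274 0.052     ]] [[ 0.55001035 -0.01806056  0.026     ]
 [ 0.61014235  0.22949009  0.026     ]]
[[-0.961  0.276 -0.001]
 [ 0.276  0.961 -0.002]
 [ 0.    -0.002 -1.   ]]
{'fx': 309.70691628693146, 'fy': 309.70691628693146, 'cx': 320.03679875019816, 'cy': 202.560868976698, 'eye': array([0.09526895, 0.59667897, 0.38404236]), 'rotation': array([2.3296356 , 1.75587647, 0.2349093 ])} [[ 7.31701494e+01  2.66985760e-02 -1.47539063e+02]]
[[-514.34662777 -341.75861066  184.98394144]]
```

View pics/crop0.png

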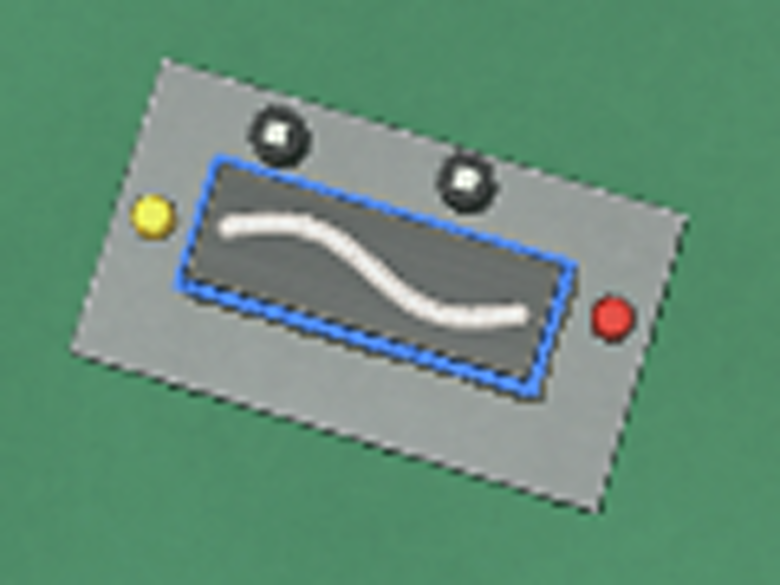

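The crop confirms it: the bead runs from its red end at crop (521,314) to its yellow end at (226,228). Both black mounts are on the far side. I'll approach high with the gripper closing.

Call:
{"method": "arm_command", "body": {
  "increments": "1 -41 -27 0 0;1 -82 -54 0 0;1 -123 -81 0 0;1 -164 -108 0 0;1 -205 -135 0 0",
  "grip_force": 20
}}

```text
t: 0.6
tool_pos: [0.3261, 0.3886, 0.237]
orientation: [-0.437, -3.111, 0.001]
force: [0.7, 0.0, 0.3]
opening: 0.0578
gripper_force: 0.0
```

Call:
{"method": "arm_command", "body": {
  "increments": "1 -41 -27 0 0;1 -82 -54 0 0;1 -123 -81 0 0;1 -164 -108 0 0;1 -205 -135 0 0"
}}

```text
t: 1.1
tool_pos: [0.486, 0.2021, 0.2372]
orientation: [-0.438, -3.111, -0.0]
force: [1.5, 1.6, 0.1]
opening: 0.0174
gripper_force: 0.0
```

```bash
python3 - <<'E'
import cv2
from h import *
print(robot.read_state())
w=robot.camera_model("wrist");i=robot.read_camera("wrist");cv2.imwrite("pics/w1.png",i)
m=robot.camera_model("top")
uv=np.array([[521,314],[226,228]])/6.5+[240,130]-.42
p=px2w(m,uv,.052);print(p,np.linalg.norm(p[0]-p[1]),totool(p),w)
E
```

```text
{'t': 1.1, 'q': array([ 2.96632580e-01, -6.92168219e-02,  1.69234180e+00,  1.00476112e-04,
        1.51867858e+00, -9.94316767e-01]), 'dq': array([-0.88382056,  0.37143883, -0.3519425 ,  0.00392003, -0.02565739,
       -0.87546355]), 'joint_torque': array([  4.38703984, -48.76434803, -46.50161505,  -0.22255635,
         0.50795529,   1.77125216]), 'tool_pos': array([0.4859639 , 0.20211092, 0.23719805]), 'orientation': array([-4.38125196e-01, -3.11065642e+00, -2.75847437e-06]), 'force': array([1.46354303, 1.56439113, 0.09395605]), 'wrist_torque': array([-0.01545544,  0.03204923,  0.03394392]), 'gripper_force': 0.0, 'opening': 0.01741498532136667}
[[0.55083561 0.03124953 0.052     ]
 [0.59889212 0.18629387 0.052     ]] 0.16232121488764711 [[-104.20329229 -140.9771972   185.75125043]
 [-106.92687914   21.3205039   185.28747007]] {'fx': 309.70691628693146, 'fy': 309.70691628693146, 'cx': 320.03679875019816, 'cy': 202.560868976698, 'eye': array([0.41566861, 0.22233911, 0.38473447]), 'rotation': array([2.33059768, 1.75613061, 0.2366895 ])}
```

View pics/w1.png

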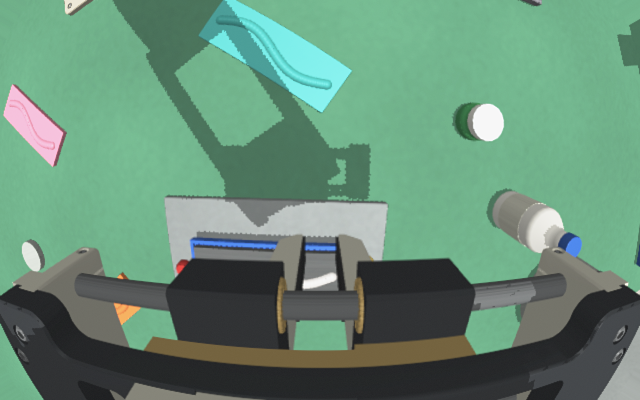

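Wrist view: the gripper hides most of the coupon, so I only see the bead's yellow end at about (320,280). The length measured from the top view, 162 mm, matches the nominal 160 mm, so I'll use the top picture and extract the bead centreline there.

```bash
cat > path.py <<'E'
import cv2
from h import *
i=cv2.imread("pics/top0.png").astype(float); m=robot.camera_model("top")
s=i.min(2)[155:190,268:328]   # bead: bright in every channel
w=np.clip(s-140,0,None); n,lab=cv2.connectedComponents((w>0).astype(np.uint8))
k=1+np.argmax([w[lab==j].sum() for j in range(1,n)]); w[lab!=k]=0
v,u=np.nonzero(w); c=w[v,u]
p=px2w(m,np.c_[u+268,v+155],.052)[:,:2]
uv=np.array([[521,314],[226,228]])/6.5+[240,130]-.42
e=px2w(m,uv,.052)[:,:2]; a=np.array([.5*0,0])
# coupon axis: from the bead ends
ax=(e[1]-e[0])/np.linalg.norm(e[1]-e[0]); pe=np.array([-ax[1],ax[0]])
t=(p-e.mean(0))@ax; l=(p-e.mean(0))@pe
tm=(t.min()+t.max())/2; t-=tm; e0=e.mean(0)+tm*ax
B=[]
for T in np.arange(-80,81,20)/1000:
    q=abs(t-np.clip(T,-.077,.077))<.005; B.append(e0+T*ax+pe*np.average(l[q],weights=c[q]))
B=np.array(B)
E
python3 - <<'E'
from path import *
print("range",t.min(),t.max(),"axis",ax,len(t)); print("lat mm",((B-e0)@pe*1000).round(1)); print(B.round(4))
print(totool(np.c_[B,np.full(9,.052)]).round(1)); print((totool(np.c_[B,np.full(9,.052)])[:,:2]-totool(np.r_[B[0],.052])[0,:2]).round(1))
print(robot.read_state()["tool_pos"])
E
```

```text
range -0.08355747662376904 0.08355747662376904 axis [0.29605811 0.95516993] 172
lat mm [  1.6   7.8  12.1   8.   -0.3  -9.1 -13.1  -9.   -3.1]
[[0.5498 0.0332]
 [0.5498 0.0542]
 [0.5516 0.0746]
 [0.5614 0.0925]
 [0.5753 0.1091]
 [0.5896 0.1256]
 [0.5994 0.1435]
 [0.6014 0.1638]
 [0.6017 0.1847]]
[[-102.7 -139.4  185.7]
 [ -96.8 -119.3  185.7]
 [ -92.8  -99.2  185.6]
 [ -97.2  -79.3  185.6]
 [-105.9  -59.4  185.5]
 [-115.   -39.5  185.5]
 [-119.4  -19.6  185.4]
 [-115.6    0.5  185.4]
 [-110.    20.5  185.3]]
[[  0.    0. ]
 [  5.9  20.1]
 [  9.9  40.2]
 [  5.4  60.1]
 [ -3.2  80. ]
 [-12.3  99.8]
 [-16.7 119.7]
 [-12.9 139.8]
 [ -7.4 159.9]]
[0.48989677 0.19643533 0.23703117]
```

Call:
{"method": "arm_command", "body": {
  "increments": "1 -20 -28 20 0;1 -40 -56 40 0;1 -60 -84 60 0;1 -80 -112 80 0;1 -98 -133 100 0"
}}

```text
t: 1.65
tool_pos: [0.5425, 0.0474, 0.1363]
orientation: [-0.439, -3.11, 0.001]
force: [-0.1, 0.3, 0.1]
opening: 0.0004
gripper_force: 0.0
```

Call:
{"method": "arm_command", "body": {
  "increments": "1 0 0 0 0;1 0 0 0 0;1 0 0 0 0"
}}

```text
t: 1.95
tool_pos: [0.5427, 0.05, 0.1381]
orientation: [0.437, 3.11, 0.001]
force: [-0.3, 0.6, 0.4]
opening: 0.0008
gripper_force: 0.0
```

```bash
python3 - <<'E'
from path import *
print(totool(np.c_[B,np.full(9,.052)]).round(1));print(robot.read_state())
cv2.imwrite("pics/side2.png",cv2.resize(robot.read_camera("side")[110:270,290:470],None,fx=3.3,fy=3.3))
E
```

```text
[[-11.4 -14.2  86.1]
 [ -5.6   6.   86.1]
 [ -1.7  26.1  86.1]
 [ -6.2  46.   86.1]
 [-15.   65.8  86.1]
 [-24.1  85.6  86.2]
 [-28.6 105.5  86.2]
 [-24.9 125.6  86.2]
 [-19.5 145.7  86.2]]
{'t': 1.95, 'q': array([-2.55201932e-03,  5.13745725e-02,  1.75671194e+00,  3.88547006e-04,
        1.33287699e+00, -1.29409226e+00]), 'dq': array([ 0.00906763, -0.01006491, -0.00550426, -0.00160143, -0.00113328,
       -0.00363889]), 'joint_torque': array([-7.68169854e-01, -4.84530330e+01, -4.60819566e+01, -5.11349807e-02,
        9.28379106e-02,  2.45731186e-03]), 'tool_pos': array([0.54272155, 0.04995056, 0.13809471]), 'orientation': array([4.37293148e-01, 3.11043198e+00, 7.22530032e-04]), 'force': array([-0.26475514,  0.58366826,  0.4103945 ]), 'wrist_torque': array([ 0.00218608, -0.01569389,  0.03533945]), 'gripper_force': 0.0, 'opening': 0.0008008199640679229}
```

View pics/side2.png

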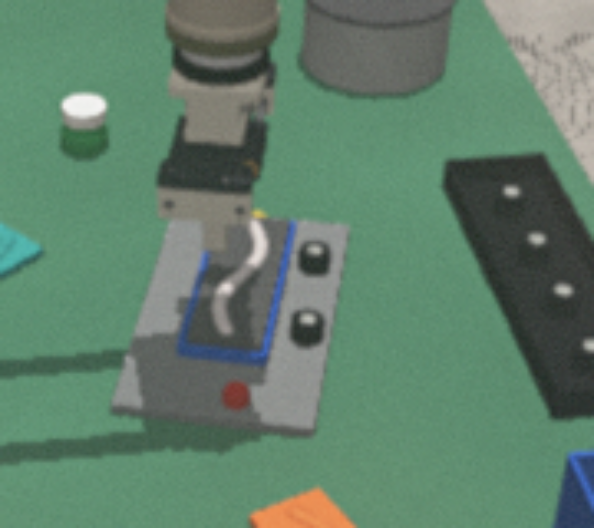

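Side view: the arm is above the platen near the red end, and the bead and pucks are undisturbed. I'm descending at the red end.

Call:
{"method": "arm_command", "body": {
  "increments": "1 -6 -7 20 0;1 -12 -14 40 0;1 -12 -14 56 0;1 -12 -14 56 0;1 -12 -14 56 0"
}}

```text
t: 2.5
tool_pos: [0.5504, 0.0332, 0.0823]
orientation: [0.436, 3.111, 0.0]
force: [0.2, 0.1, 0.3]
opening: 0.0002
gripper_force: 0.0
```

Call:
{"method": "arm_command", "body": {
  "increments": "1 0 0 2 0;1 0 0 4 0;1 0 0 6 0;1 0 0 7 0;1 0 0 8 0"
}}

```text
t: 3.0
tool_pos: [0.5503, 0.0323, 0.0734]
orientation: [0.438, 3.111, 0.0]
force: [-0.3, -0.0, -0.1]
opening: 0.0004
gripper_force: 0.0
```

Call:
{"method": "arm_command", "body": {
  "increments": "1 0 0 1 0;1 0 0 2 0;1 0 0 3 0;1 0 0 3 0"
}}

```text
t: 3.4
tool_pos: [0.5504, 0.0322, 0.0706]
orientation: [0.438, 3.111, -0.0]
force: [-1.3, -0.3, 2.8]
opening: 0.0002
gripper_force: 1.4
```

Call:
{"method": "arm_command", "body": {
  "increments": "1 0 0 1 0;1 0 0 2 0;1 0 0 2 0;1 0 0 2 0"
}}

```text
t: 3.8
tool_pos: [0.5504, 0.0323, 0.0686]
orientation: [0.438, 3.111, -0.0]
force: [-2.0, -0.5, 3.9]
opening: 0.0002
gripper_force: 1.9
```

```bash
python3 - <<'E'
from path import *
print((totool(np.c_[B,np.full(9,.052)])).round(1)); print(robot.read_state()["force"],e0-ax*.08)
E
```

```text
[[  0.8   0.8  16.6]
 [  6.6  20.9  16.6]
 [ 10.5  41.   16.6]
 [  6.   60.9  16.6]
 [ -2.7  80.7  16.6]
 [-11.9 100.5  16.6]
 [-16.4 120.4  16.6]
 [-12.7 140.5  16.6]
 [ -7.2 160.6  16.6]]
[-2.02865766 -0.53965406  3.87246531] [0.55130895 0.03277667]
```

Gentle contact at about 4 N with the platen slightly sunk. Now I'll run along the bead.

Call:
{"method": "arm_command", "body": {
  "increments": "1 1.5 4 0 0;1 3 8 0 0;1 4.2 12 0 0;1 5.4 16 0 0;1 6.5 20.5 0 0"
}}

```text
t: 4.3
tool_pos: [0.5498, 0.0542, 0.0685]
orientation: [0.438, 3.111, -0.0]
force: [0.2, -3.5, 3.5]
opening: 0.0001
gripper_force: 2.0
```

Call:
{"method": "arm_command", "body": {
  "increments": "1 1 4 0 0;1 2 8 0 0;1 3 12 0 0;1 3.6 16 0 0;1 4 20.5 0 0"
}}

```text
t: 4.8
tool_pos: [0.5514, 0.0749, 0.0684]
orientation: [-0.438, -3.111, 0.0]
force: [-1.1, -3.4, 5.2]
opening: 0.0006
gripper_force: 2.1
```

```bash
python3 - <<'E'
from path import *
print((totool(np.c_[B,np.full(9,.052)])).round(1)); print(robot.read_state()["force"])
E
```

```text
[[-10.  -40.5  16.4]
 [ -4.1 -20.4  16.4]
 [ -0.2  -0.3  16.4]
 [ -4.8  19.6  16.4]
 [-13.5  39.5  16.4]
 [-22.6  59.3  16.4]
 [-27.1  79.2  16.4]
 [-23.4  99.3  16.4]
 [-17.9 119.4  16.4]]
[-1.05848412 -3.38818519  5.15972293]
```

Call:
{"method": "arm_command", "body": {
  "increments": "1 -0.4 4 0 0;1 -1 8 0 0;1 -2 12 0 0;1 -3.3 16 0 0;1 -4.8 20 0 0"
}}

```text
t: 5.3
tool_pos: [0.5617, 0.0928, 0.0683]
orientation: [-0.438, -3.111, -0.0]
force: [-1.4, -1.8, 4.4]
opening: 0.0006
gripper_force: 2.0
```

Call:
{"method": "arm_command", "body": {
  "increments": "1 -1.6 4 0 0;1 -3.3 8 0 0;1 -5 12 0 0;1 -6.8 16 0 0;1 -8.7 20 0 0"
}}

```text
t: 5.8
tool_pos: [0.5758, 0.1096, 0.0684]
orientation: [-0.438, -3.111, -0.0]
force: [-2.4, -1.6, 3.8]
opening: 0.0006
gripper_force: 2.0
```

```bash
python3 - <<'E'
from path import *
print((totool(np.c_[B,np.full(9,.052)])).round(1)); print(robot.read_state()["force"])
cv2.imwrite("pics/side3.png",cv2.resize(robot.read_camera("side")[150:250,320:410],None,fx=6,fy=6,interpolation=cv2.INTER_CUBIC))
E
```

```text
[[  3.8 -80.5  16.4]
 [  9.7 -60.4  16.4]
 [ 13.6 -40.3  16.4]
 [  9.  -20.4  16.4]
 [  0.3  -0.6  16.4]
 [ -8.8  19.2  16.4]
 [-13.3  39.1  16.4]
 [ -9.6  59.2  16.4]
 [ -4.2  79.3  16.4]]
[-2.43335272 -1.64324821  3.78106769]
```

View pics/side3.png

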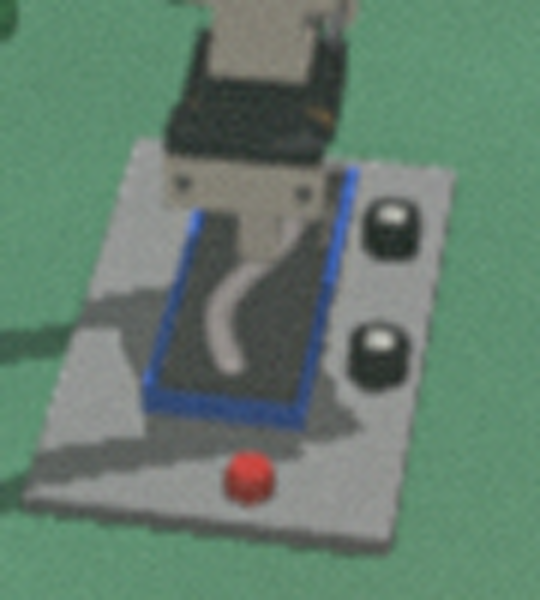

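The tips ride on the crest at mid-bead, crop (262,258). The puck and mounts are undisturbed and the coupon is in its nest, so I continue.

Call:
{"method": "arm_command", "body": {
  "increments": "1 -1.8 4 0 0;1 -3.7 8 0 0;1 -5.6 12 0 0;1 -7.3 16 0 0;1 -8.8 19.5 0 0"
}}

```text
t: 6.35
tool_pos: [0.5897, 0.1259, 0.0684]
orientation: [0.438, 3.111, 0.0]
force: [-1.5, -2.2, 4.1]
opening: 0.0007
gripper_force: 2.0
```

Call:
{"method": "arm_command", "body": {
  "increments": "1 -1.5 4 0 0;1 -2.7 8 0 0;1 -3.6 12 0 0;1 -4.3 16 0 0;1 -4.5 20 0 0"
}}

```text
t: 6.85
tool_pos: [0.5995, 0.1439, 0.0685]
orientation: [0.438, 3.111, -0.0]
force: [-0.2, -2.5, 4.0]
opening: 0.0007
gripper_force: 1.9
```

Call:
{"method": "arm_command", "body": {
  "increments": "1 0.3 4 0 0;1 0.9 8 0 0;1 1.6 12 0 0;1 2.5 16 0 0;1 3.6 20 0 0"
}}

```text
t: 7.35
tool_pos: [0.6014, 0.1641, 0.0685]
orientation: [0.438, 3.111, 0.0]
force: [-0.4, -2.8, 3.9]
opening: 0.0004
gripper_force: 2.0
```

Call:
{"method": "arm_command", "body": {
  "increments": "1 1.3 4 0 0;1 2.7 8 0 0;1 4.2 12 0 0;1 5.7 16 0 0;1 7 20 0 0"
}}

```text
t: 7.85
tool_pos: [0.6, 0.1854, 0.0684]
orientation: [-0.438, -3.111, -0.0]
force: [-0.0, -2.9, 4.0]
opening: 0.0008
gripper_force: 1.9
```

```bash
python3 - <<'E'
from path import *
print((totool(np.c_[B,np.full(9,.052)])).round(1)); print(robot.read_state()["force"])
E
```

```text
[[   6.2 -160.1   16.4]
 [  12.  -140.    16.4]
 [  15.9 -119.9   16.4]
 [  11.4 -100.    16.4]
 [   2.7  -80.1   16.4]
 [  -6.5  -60.3   16.4]
 [ -11.   -40.4   16.4]
 [  -7.2  -20.3   16.4]
 [  -1.8   -0.2   16.4]]
[-0.02462758 -2.85275162  4.02501009]
```

Call:
{"method": "arm_command", "body": {
  "increments": "1 0 1.5 0 0;1 0 1.5 0 0;1 0 1.5 -5 0;1 0 1.5 -12 0;1 0 1.5 -30 0"
}}

```text
t: 8.35
tool_pos: [0.5989, 0.1861, 0.0968]
orientation: [-0.438, -3.107, 0.002]
force: [-0.8, 0.4, -0.7]
opening: 0.0002
gripper_force: 0.0
```

Call:
{"method": "arm_command", "body": {
  "increments": "1 0 0 -30 0;1 0 0 -60 0;1 0 0 -100 0;1 0 0 -100 0;1 0 0 -100 0"
}}

```text
t: 8.85
tool_pos: [0.6013, 0.1866, 0.2002]
orientation: [0.438, 3.108, 0.002]
force: [-0.1, -0.0, -0.1]
opening: 0.0004
gripper_force: 0.0
```

```bash
python3 - <<'E'
import cv2
from h import *
print(robot.read_state()["tool_pos"],robot.read_state()["force"])
cv2.imwrite("pics/side4.png",cv2.resize(robot.read_camera("side")[150:250,320:410],None,fx=6,fy=6,interpolation=cv2.INTER_CUBIC))
E
```

```text
[0.601316   0.18660752 0.20022147] [-0.09453598 -0.01394829 -0.06932621]
```

View pics/side4.png

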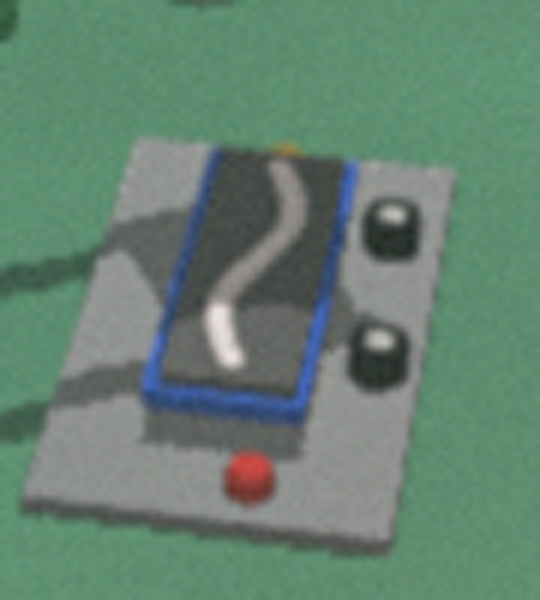

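The coupon lies flat in the risen platen, and the pucks and mounts are unmoved. I'm handing in.

```bash
python3 -c "
from plant import robot
print(robot.close_job())"
```

```text
the job is handed in; nothing more can be done
None
```

I ran the closed fingertips along the whole bead from the red end to the yellow end, with 3 to 5 N of downward force at every reading, then lifted clear and handed the job in; no verdict came back.

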